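# Press down the clips of a cake keeper's lid with a pestle

## Task

Take the small wooden pestle from the turntable and close the cake keeper's lid: set the pestle's foot in the groove at the end by the pull tab and guide it slowly and steadily (a few centimetres a second) along the groove to the other end, in one pass without lifting it out, so that all eight clips are pressed down level with the groove's floor. Touch the keeper with nothing but the pestle, then stand the pestle upright on the turntable again and let go, leaving the bowl, funnel and bottle undisturbed.

Things in the scene. Friction and masses are not known exactly. Their poses are not given: they have to be found in the camera images.
- pestle: small round wooden pestle standing upright on the turntable: 110 mm tall, foot 30 mm in diameter up to 22 mm, straight round handle 26 mm in diameter from 30 mm up to its top, about 90 g. Origin: centre of the flat underside of the foot; z runs up the pestle.
- keeper: round cake keeper, 272 mm wide, fixed; flat white lid 80 mm above the table, a knob 44 mm wide (top at 104 mm) in its middle. Origin: its axis at table height, z up. The lid has an open groove along an arc of 105 mm radius about the axis, from -84 to +84 degrees from the keeper's x axis (positive towards its y axis); 42 mm wide, floor 70 mm above the table, walls 10 mm high.
- groove_start (a point): point on the groove's floor and centre line at -72 degrees: bare floor before the first clip, at the end where a pull tab 30 mm wide sticks out 41 mm from the lid's rim (at -90 degrees). From here a foot gliding along the floor meets each clip's slope, rides over it and presses it down; from the other end the clips block.
- groove_end (a point): point on the groove's floor and centre line at +72 degrees, on the bare floor after the last clip
- turntable: round wooden turntable, 300 mm in diameter, its top 34 mm above the table. Origin: on its axis at the table, z up. It turns stiffly.
- bowl: white ceramic bowl, 120 mm across, 50 mm tall, on the turntable; origin: centre of its underside
- funnel: white plastic funnel standing mouth down on the turntable, 84 mm across, 105 mm tall; origin: centre of its underside
- bottle: clear pump dispenser bottle on the turntable, 56 mm in diameter, 122 mm tall, its spout sticking out 31 mm from the axis; origin: centre of its underside
- clip0 (a joint): grey clip 1 of 8 from the start, on the groove's centre line at -52.5 degrees: 25 mm long, 16 mm wide, rising 6 mm above the floor, with a slope 15 mm long facing the start. Value: how far it is pressed down, in m: 0 up, 0.006 flush with the floor, 0.007 the stop; it stays where it is left
- clip1 (a joint): grey clip 2 of 8 from the start, on the groove's centre line at -37.5 degrees: 25 mm long, 16 mm wide, rising 6 mm above the floor, with a slope 15 mm long facing the start. Value: how far it is pressed down, in m: 0 up, 0.006 flush with the floor, 0.007 the stop; it stays where it is left
- clip2 (a joint): grey clip 3 of 8 from the start, on the groove's centre line at -22.5 degrees: 25 mm long, 16 mm wide, rising 6 mm above the floor, with a slope 15 mm long facing the start. Value: how far it is pressed down, in m: 0 up, 0.006 flush with the floor, 0.007 the stop; it stays where it is left
- clip3 (a joint): grey clip 4 of 8 from the start, on the groove's centre line at -7.5 degrees: 25 mm long, 16 mm wide, rising 6 mm above the floor, with a slope 15 mm long facing the start. Value: how far it is pressed down, in m: 0 up, 0.006 flush with the floor, 0.007 the stop; it stays where it is left
- clip4 (a joint): grey clip 5 of 8 from the start, on the groove's centre line at 7.5 degrees: 25 mm long, 16 mm wide, rising 6 mm above the floor, with a slope 15 mm long facing the start. Value: how far it is pressed down, in m: 0 up, 0.006 flush with the floor, 0.007 the stop; it stays where it is left
- clip5 (a joint): grey clip 6 of 8 from the start, on the groove's centre line at 22.5 degrees: 25 mm long, 16 mm wide, rising 6 mm above the floor, with a slope 15 mm long facing the start. Value: how far it is pressed down, in m: 0 up, 0.006 flush with the floor, 0.007 the stop; it stays where it is left
- clip6 (a joint): grey clip 7 of 8 from the start, on the groove's centre line at 37.5 degrees: 25 mm long, 16 mm wide, rising 6 mm above the floor, with a slope 15 mm long facing the start. Value: how far it is pressed down, in m: 0 up, 0.006 flush with the floor, 0.007 the stop; it stays where it is left
- clip7 (a joint): grey clip 8 of 8 from the start, on the groove's centre line at 52.5 degrees: 25 mm long, 16 mm wide, rising 6 mm above the floor, with a slope 15 mm long facing the start. Value: how far it is pressed down, in m: 0 up, 0.006 flush with the floor, 0.007 the stop; it stays where it is left
Things that resemble listed ones, but are neither listed nor needed, are in the scene too. There is more than one size of the pestle; the job needs the middle-sized.

How it is judged:
On the way, in this order (a step that is already met when the one before it is completed fails the run):
1. the first clip, by the pull tab, is down (value of joint clip0 above 0.0045 m), for 0.1 s.
2. the first four clips are down (value of joint each of clip0, clip1, clip2, clip3 above 0.0045 m), for 0.1 s.
3. all eight clips are down (all of step 2 and value of joint each of clip4, clip5, clip6, clip7 above 0.0045 m), for 0.2 s.
At the end, for the whole second after the job is handed in: All eight clips are pressed at least 4.5 mm down (at most 1.5 mm above the groove's floor); the pestle stands at rest, within 0.1 rad of upright, with its foot on the turntable's top and its axis within 140 mm of the turntable's axis (all of step 3 and angle between pestle's own z axis and vertical below 0.1 rad and horizontal distance between pestle and turntable below 0.14 m and z of pestle in the frame of turntable between 0.03 and 0.038 m and linear speed of pestle below 0.02 m/s); the robot touches nothing.
It fails at once if between the first clip going down and the last, the pestle's foot is lifted out of the groove (more than 15 mm above its floor) (value of joint clip0 above 0.0045 m and value of joint clip7 below 0.0045 m and z of pestle in the frame of keeper above 0.085 m).
It fails at once if between the first clip going down and the last, the pestle moves faster than 0.2 m/s (value of joint clip0 above 0.0045 m and value of joint clip7 below 0.0045 m and linear speed of pestle above 0.2 m/s).
It fails at once if the fingers or the arm press on the keeper or its clips (more than 2 N) (contact force between any of the fingers, the arm and keeper above 2 N).
It fails at once if the bowl, funnel or bottle is moved more than 40 mm or tipped more than 0.5 rad (distance of any of bowl, funnel, bottle from where it was at the start of the episode above 0.04 m or angle between any of bowl, funnel, bottle's own z axis and vertical above 0.5 rad).
It also fails if it takes over 72 s, if anything falls off the work surface, if the arm or the gripper's body presses on something with over 40 N, if the wrist force passes 120 N, or if a joint passes its speed limit or range.

## Robot

A 6-joint arm with a two-finger parallel gripper is mounted at the origin on the work surface. World frame = base frame: x ahead of the robot, y to its left, z up, the work surface at z = 0. Lengths are in m, angles in rad, forces in N, time in s.
With the tool pointing down it reaches from about 0.35 to 0.85 m from the base axis. Payload 8.1 kg.
Tool frame: the origin (TCP) lies on the centre line of the jaws, within the pads' length; the fingertips stand robot.tips_ahead ahead of it and the grasp point (between the pads) lies 6 mm ahead of it (robot.tips_ahead is the distance from the TCP to the fingertips, in m); z points along the fingers, y is the line along which they close (so a half turn about z gives the same grasp; the last joint's range is limited). The gripper opens to 93 mm and grips with 3 to 60 N. Pads are 15 mm wide; open, the fingers measure 128 mm over their backs; the gripper's body (75 mm by 188 mm) begins 65 mm behind the grasp point.
Start: joints at [1.082, 0.13, 1.488, -0, 1.523, -0.085], TCP at [0.236, 0.552, 0.244] pointing down, gripper open.
Joint ranges: [-2.96, 2.96], [-0.89, 2.26], [0.02, 2.5], [-1.34, 4.48], [0, 2.73], [-2.66, 2.66]. Speed limits (rad/s): [2.39, 2.39, 2.79, 3.14, 3.14, 3.14].

## Interface

Orientations are given as a rotation vector (axis times angle).
In Python, from plant import robot gives the robot as it stands.
- The arm moves only by the tool apply_moves, never from a script. Its arguments are lists of equal length, an entry for each row: "delta_pos": the shift along the tool's x, y, z in cm, a list of three; "twist": the turn about the tool's z in rad. A call has 1 to 8 rows; each row shifts and turns the commanded pose from where the row before left it, along the tool's axes as they then stand; what a row does not reach is not made up. A row lasts 1/8 s, in which the tool goes at most 62.5 mm and 10.7 degrees, less where a joint would pass 70% of its speed; a pose out of reach is approached as far as the arm can. A call with a gripper value outside its range is refused whole. "gripper" is the finger opening in cm, from 0 to 9.3, set as the call begins (left out, the last holds). The fingers move at their own pace and stop on an object; "squeeze" is the grip in N (left out, the last holds). Time passes only in rows, so rows that do not move let the fingers close. It gives the time, the measured TCP pose, the force, the opening and the grip force at its end, in the units of the state.
- robot.read_state(): the state, without advancing time (a new reading comes with each control period).
- robot.read_camera(name): name is "scene" or "top" or "wrist"; returns a dict with "frame" (400x640x3 uint8, red, green, blue), "vertical_fov" (degrees; the focal length in pixels is half the picture's height over the tangent of half this angle, whatever the lens; pixels are square), "cx", "cy" (the principal point, pixels), "k1" (the pictures are not rectified: a ray, as slopes to the right and down, at radius r is drawn at 1 + k1 r^2 times it, then the intrinsics apply), "R" (3x3) and "t" (3): a world point X has camera coordinates R X + t. Camera axes: x right, y down, z forward; pixel columns grow to the right and rows downward; lengths in m; the calibration is good to about 2 mm. A picture is of the moment at which its call begins. There is no depth.
- robot.close_job(): hands the job in; it is judged then, once.
The state is a dict: "t": time; "q": joint angles; "dq": joint speeds; "joint_torque": joint torques, N m; "tool_pos": TCP position; "orientation": TCP orientation; "force": force on the tool from outside, world axes, zero at the start; "wrist_torque": the same for the moment, N m; "opening": finger opening in m; "gripper_force": force on a finger pad.
Only numpy, scipy, OpenCV 4.12 (cv2) and the standard library are available. Lean on these libraries where they do the work, as an engineer would, in place of code of your own. Each camera call takes 0.05 s, during which the arm holds its last target. There are 200 camera calls.

## Working session

There is one attempt and no reset: what is moved stays moved. The work goes in short steps, Python scripts to look and compute and a tool call to move; the robot and the scene stay as the last step left them, time stands still between calls to the robot, and variables do not carry over. Pictures are saved under pics/ and viewed, at most 10 in all, crops included, and the job is handed in when it is done.

Besides the shell and the picture viewer there is one more tool, called after "Emit:" as a command line: name --pt "numbers of a row" for each row, then --argument value for the rest. apply_moves: Moves the arm, as the interface text tells. Its arguments: {"type":"object","properties":{"delta_pos":{"type":"array"},"twist":{"type":"array"},"gripper":{"type":"number"},"squeeze":{"type":"number"}},"required":["delta_pos","twist"]}

```bash
mkdir -p pics; ls; python3 - <<'E'
from plant import robot
import cv2,pickle
d={}
for n in("scene","top","wrist"):
    c=robot.read_camera(n);d[n]=c
    cv2.imwrite(f"pics/{n}0.png",c["frame"][:,:,::-1])
    print(n,c["vertical_fov"],c["cx"],c["cy"],c["k1"],c["R"],c["t"])
pickle.dump(d,open("c0.pkl","wb"))
print(robot.read_state(),robot.tips_ahead)
E
```

```text
pics
scene 49.845392474448445 316.6085358170936 207.06308612953606 -0.05017711521628155 [[-0.62467428  0.78067116 -0.01829148]
 [ 0.44943226  0.34027204 -0.82596948]
 [-0.63858648 -0.52418267 -0.563418  ]] [ 0.34027171 -0.2064409   1.36720148]
top 43.30900427791832 326.0640616676983 196.68887186156934 -0.09773853577065292 [[-0.01258011 -0.9995904  -0.02570557]
 [-0.9915667   0.01578705 -0.1286322 ]
 [ 0.12898533  0.02387058 -0.99135916]] [0.03485239 0.55176333 1.22850324]
wrist 66.55782138269231 318.4973367028412 199.462207523181 -0.04641451923623685 [[ 0.39323665  0.91943609 -0.00148937]
 [ 0.89227644 -0.38122883  0.2418829 ]
 [ 0.22182808 -0.09644615 -0.9703043 ]] [-0.59872259 -0.02887674  0.39014262]
{'t': 0.15, 'q': array([ 1.08158653e+00,  1.31014320e-01,  1.48900113e+00,  1.23764881e-06,
        1.52303978e+00, -8.53994889e-02]), 'dq': array([ 8.31467097e-04, -2.26056345e-03, -1.48809664e-03, -9.89481586e-04,
       -5.56817880e-04,  3.96256988e-05]), 'joint_torque': array([ 8.95159374e-04, -5.60473537e+01, -4.92335951e+01,  7.68400775e-02,
        3.04179301e-02, -9.89416617e-05]), 'tool_pos': array([0.23554177, 0.55139069, 0.24282788]), 'orientation': array([-6.29919468e-01, -3.07736733e+00,  2.20239540e-03]), 'force': array([-0.63681367,  0.65415404, -0.02572902]), 'wrist_torque': array([-0.03612338,  0.01285992,  0.00879312]), 'gripper_force': 0.0, 'opening': 0.0930812996563087} 0.025
```

View pics/scene0.png

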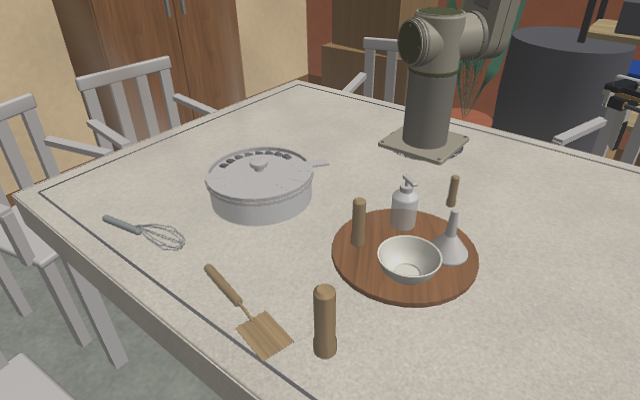

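View pics/top0.png

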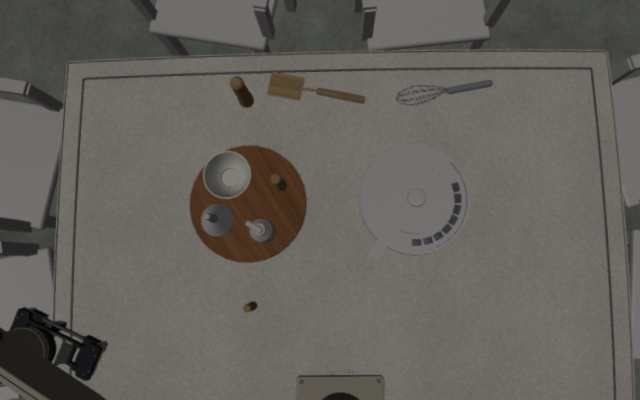

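Scene/top views: pestle candidates (top image) are large (242,92) on the table, small (250,306) on the table, and medium (278,181) on the turntable. The last fits, as it is middle-sized and stands on the turntable; in scene it is at (359,220). The keeper's knob is at (416,198) with the tab at (378,250). Enlarged crops next to confirm.

```bash
cat > h.py <<'E'
import numpy as np,cv2
def K(c):
    f=200/np.tan(np.radians(c["vertical_fov"])/2); return f
def proj(c,X):
    p=np.atleast_2d(X)@c["R"].T+c["t"]; s=p[:,:2]/p[:,2:]
    s=s*(1+c["k1"]*(s**2).sum(1,keepdims=True)); return s*K(c)+[c["cx"],c["cy"]]
def ray(c,uv):
    d=(np.array(uv,float)-[c["cx"],c["cy"]])/K(c); s=d.copy()
    for _ in range(20): s=d/(1+c["k1"]*(s@s))
    v=c["R"].T@np.r_[s,1]; return -c["R"].T@c["t"],v/np.linalg.norm(v)
def atz(c,uv,z):
    o,v=ray(c,uv); return o+v*(z-o[2])/v[2]
def tri(*cu):
    A=0;b=0
    for c,u in cu:
        o,v=ray(c,u);P=np.eye(3)-np.outer(v,v);A=A+P;b=b+P@o
    return np.linalg.solve(A,b)
E
python3 - <<'E'
import pickle,cv2,numpy as np
d=pickle.load(open("c0.pkl","rb"))
def crop(n,x,y,w,h,s):
    i=cv2.resize(d[n]["frame"][y:y+h,x:x+w,::-1],None,fx=s,fy=s,interpolation=cv2.INTER_CUBIC)
    for k in range(0,w,10): cv2.line(i,(k*s,0),(k*s,12 if (x+k)%50==0 else 5),(0,0,255),1)
    for k in range(0,h,10): cv2.line(i,(0,k*s),(12 if (y+k)%50==0 else 5,k*s),(0,0,255),1)
    return i
a=crop("top",350,140,130,130,3); b=crop("top",190,140,130,130,3)
c=crop("scene",200,140,130,70,3); e=crop("scene",330,170,130,70,3)
cv2.imwrite("pics/crop1.png",np.vstack([np.hstack([a,b]),np.hstack([c,e])]))
E
```

```text
(no output)
```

View pics/crop1.png

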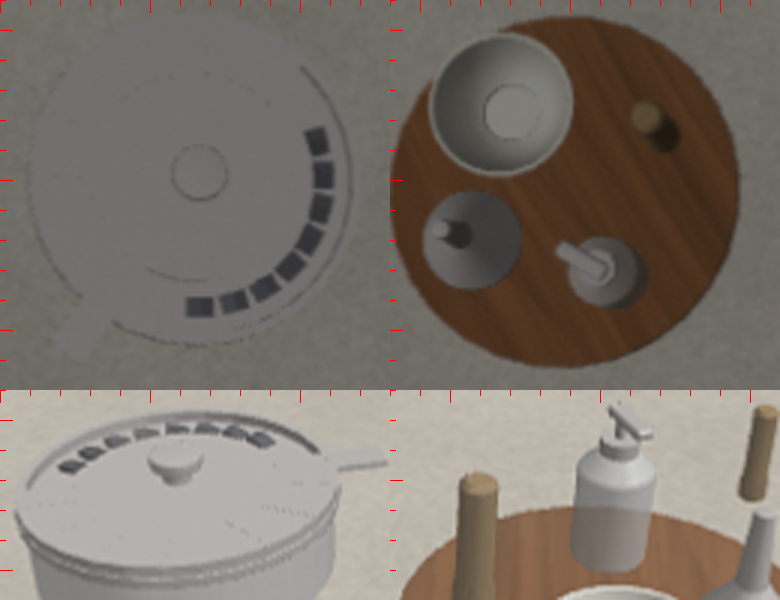

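Top crops: knob centre (416.7,197.3), clips in an arc on the right, tab lower left, medium pestle top at (275.7,179). Scene: knob top (258.3,161.7), pestle top (359.3,201); the pestle on the turntable lies in size between the two on the table, so it is the one meant.

```bash
python3 - <<'E'
import pickle
from h import *
from scipy.optimize import least_squares
d=pickle.load(open("c0.pkl","rb"));T=d["top"];S=d["scene"]
pt=tri((T,(275.7,179)),(S,(359.3,201)));print("pestle top",pt, "top@.144",atz(T,(275.7,179),.144),"scene@.144",atz(S,(359.3,201),.144))
kn=tri((T,(416.7,197.3)),(S,(258.3,161.7)));print("knob",kn,atz(T,(416.7,197.3),.104),atz(S,(258.3,161.7),.104))
def clips(c,x0,x1,y0,y1,th,amin):
    g=cv2.cvtColor(c["frame"],cv2.COLOR_RGB2GRAY)[y0:y1,x0:x1]
    g=cv2.resize(g,None,fx=4,fy=4,interpolation=cv2.INTER_CUBIC)
    n,l,s,ce=cv2.connectedComponentsWithStats((g<th).astype(np.uint8))
    return [((ce[i]+.5)/4-.5+[x0,y0],s[i,4]/16) for i in range(1,n) if s[i,4]/16>amin]
cs=[]
for th in (60,70,75,80):
    q=clips(T,400,475,175,255,th,15); print(th,len(q),[round(a) for _,a in q])
    if len(q)==8: cs=q
P=np.array([p for p,_ in cs])
print(P.round(1).tolist())
W=np.array([atz(T,p,.0745) for p in P])
a=np.arctan2(*(W[:,:2]-kn[:2]).T[::-1]); W=W[np.argsort(np.unwrap(a))]
an=np.radians(np.arange(-52.5,53,15))
def mod(x): return np.c_[x[0]+.105*np.cos(x[2]+an),x[1]+.105*np.sin(x[2]+an)]
best=min((least_squares(lambda x:(mod(x)-o[:,:2]).ravel(),[kn[0],kn[1],t]) for t in(-3,-2,-1,0,1,2) for o in(W,W[::-1])),key=lambda r:r.cost)
x=best.x;print("keeper",x,np.degrees(x[2]),"rms",np.sqrt(2*best.cost/8))
tab=[x[0]+.157*np.cos(x[2]-np.pi/2),x[1]+.157*np.sin(x[2]-np.pi/2),.075]
print("tab px",proj(T,tab),proj(S,tab),"center px",proj(S,[x[0],x[1],.104]))
# turntable
hsv=cv2.cvtColor(T["frame"],cv2.COLOR_RGB2HSV)
m=((hsv[:,:,1]>110)).astype(np.uint8);m[:,:180]=0;m[:,320:]=0;m[:140]=0;m[275:]=0
m=cv2.morphologyEx(m,cv2.MORPH_OPEN,np.ones((3,3)))
c=max(cv2.findContours(m,0,2)[0],key=cv2.contourArea);h=cv2.convexHull(c)[:,0]
H=np.array([atz(T,p,.034)[:2] for p in h])
r=least_squares(lambda v:np.hypot(*(H-v[:2]).T)-v[2],[.4,.1,.15],loss="soft_l1",f_scale=.002);print("turntable",r.x)
for n,p,z in(("bowl",(190+(501-390)/3,140+103/3),.084),("funnel",(190+(441-390)/3,140+230/3),.139),("bottle",(190+(603-390)/3,140+265/3),.14),("spout",(190+(563-390)/3,140+250/3),.15)):print(n,atz(T,p,z))
E
```

```text
pestle top [0.58222052 0.14078546 0.1392414 ] top@.144 [0.58128051 0.14040808 0.144     ] scene@.144 [0.5884439  0.14445082 0.144     ]
knob [ 0.53819495 -0.18924481  0.10127578] [ 0.538486   -0.18952843  0.104     ] [ 0.54127525 -0.18447327  0.104     ]
60 8 [41, 41, 41, 41, 40, 23, 16, 20]
70 8 [50, 51, 52, 52, 51, 46, 42, 46]
75 8 [54, 56, 57, 56, 55, 51, 47, 51]
80 8 [59, 61, 61, 61, 59, 55, 52, 55]
[[455.3, 186.8], [457.3, 197.9], [456.4, 209.0], [452.6, 219.4], [446.3, 228.4], [437.8, 235.5], [427.7, 240.1], [416.3, 241.9]]
keeper [ 0.53887918 -0.1885134  -2.21769144] -127.06435960556567 rms 0.0004351420516912782
tab px [[376.76611595 251.12424319]] [[319.41410667 162.70865719]] center px [[257.83229188 160.86635523]]
turntable [0.54000731 0.22667295 0.14723904]
bowl [0.60508279 0.2679862  0.084     ]
funnel [0.49648385 0.30135992 0.139     ]
bottle [0.46780572 0.17482421 0.14      ]
spout [0.47892692 0.20395103 0.15      ]
```

Emit:
apply_moves --pt "-3 -1.5 0" --pt "-3 -1.5 0" --pt "-3 -1.5 0" --pt "-3 -1.5 0" --pt "-3 -1.5 0" --pt "-3 -1.5 0" --pt "-3 -1.5 0" --pt "-3 -1.5 0" --twist '[0,0,0,0,0,0,0,0]' --gripper 6

```text
t: 1.15
tool_pos: [0.4097, 0.3461, 0.2434]
orientation: [-0.63, -3.077, 0.0]
force: [-0.3, -0.5, 0.5]
opening: 0.0603
gripper_force: 0.0
```

Emit:
apply_moves --pt "-3 -1.5 0" --pt "-3 -1.5 0" --pt "-3 -1.5 0" --pt "-3 -1.5 0" --pt "-3 -1.5 0" --pt "-3 -1.5 0" --pt "-3 -1.5 0" --pt "-3 -1.5 0" --twist '[0,0,0,0,0,0,0,0]'

```text
t: 2.15
tool_pos: [0.5833, 0.1415, 0.2433]
orientation: [-0.63, -3.077, 0.0]
force: [1.3, 0.2, -0.8]
opening: 0.0599
gripper_force: 0.0
```

```bash
python3 - <<'E'
from plant import robot
import cv2,pickle
from h import *
from scipy.spatial.transform import Rotation as Ro
c=robot.read_camera("wrist");s=robot.read_state();pickle.dump((c,s),open("w1.pkl","wb"))
cv2.imwrite("pics/w1.png",c["frame"][:,:,::-1])
print(s["t"],s["q"],s["tool_pos"],Ro.from_rotvec(s["orientation"]).as_matrix().round(4),"cam",-c["R"].T@c["t"])
print(proj(c,[[.583,.141,.144],[.588,.144,.144],[.583,.141,.034]]))
E
```

```text
2.2 [ 0.14790728  0.13414284  1.48515343 -0.00205395  1.52204118 -1.01684161] [0.58523541 0.13823151 0.24307097] [[-9.187e-01  3.949e-01  6.000e-04]
 [ 3.949e-01  9.187e-01 -2.000e-03]
 [-1.300e-03 -1.600e-03 -1.000e+00]] cam [0.5224046  0.16709748 0.38522211]
[[318.33659482 206.50023029]
 [324.07605522 210.50505196]
 [318.39738303 181.71008056]]
```

View pics/w1.png

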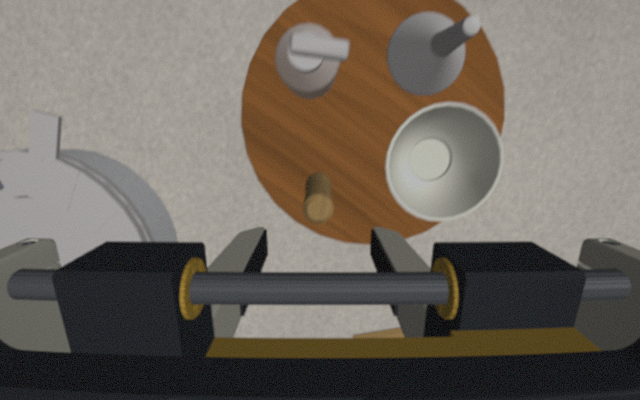

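Wrist view: pestle top at (318,207), exactly where (0.583, 0.141, 0.144) projects; bowl to the right, bottle and funnel above, all clear. Descending.

Emit:
apply_moves --pt "0 0 0" --pt "0 0 2" --pt "0 0 2" --pt "0 0 2" --pt "0 0 2" --pt "0 0 2" --pt "0 0 2" --pt "0 0 2" --twist '[0,0,0,0,0,0,0,0]'

```text
t: 3.2
tool_pos: [0.5829, 0.1424, 0.1023]
orientation: [0.63, 3.078, 0.0]
force: [0.5, -0.0, 0.1]
opening: 0.0597
gripper_force: 0.0
```

Emit:
apply_moves --pt "0 0 0" --twist '[0]'

```text
t: 3.32
tool_pos: [0.5813, 0.1422, 0.1011]
orientation: [-0.629, -3.074, 0.002]
force: [-1.6, -0.9, -0.2]
opening: 0.0597
gripper_force: 0.0
```

Emit:
apply_moves --pt "0 0 0" --pt "0 0 0" --pt "0 0 0" --pt "0 0 0" --pt "0 0 0" --pt "0 0 0" --twist '[0,0,0,0,0,0]' --gripper 0 --squeeze 50

```text
t: 4.08
tool_pos: [0.5832, 0.1426, 0.1042]
orientation: [0.63, 3.077, 0.001]
force: [-0.3, 0.6, 3.5]
opening: 0.0254
gripper_force: 50.0
```

Emit:
apply_moves --pt "0 0 -0.5" --pt "0 0 -1.5" --pt "0 0 -2" --pt "0 0 -2" --pt "0 0 -2" --pt "0 0 -2" --pt "0 0 -1.5" --pt "0 0 -0.5" --twist '[0,0,0,0,0,0,0,0]'

```text
t: 5.08
tool_pos: [0.5834, 0.1426, 0.2252]
orientation: [0.63, 3.076, 0.001]
force: [-0.2, 0.3, -0.4]
opening: 0.0252
gripper_force: 50.0
```

```bash
python3 - <<'E'
from plant import robot
from h import *
for n in("top","wrist","scene"):
    c=robot.read_camera(n)
    if n=="scene":cv2.imwrite("pics/s2.png",cv2.resize(c["frame"][100:300,180:500,::-1],None,fx=2.5,fy=2.5))
s=robot.read_state();print(s)
E
```

```text
{'t': 5.225, 'q': array([ 1.54281469e-01,  1.40185931e-01,  1.51479344e+00, -1.79949106e-05,
        1.48724483e+00, -1.01272113e+00]), 'dq': array([ 0.00111311,  0.00899736,  0.01006172, -0.00081112, -0.00502731,
        0.00200413]), 'joint_torque': array([ 1.13842991e-02, -5.75034678e+01, -5.01168251e+01,  2.88181391e-02,
        1.35939508e-01,  6.68973553e-05]), 'tool_pos': array([0.58264617, 0.14242064, 0.22320846]), 'orientation': array([-6.29857608e-01, -3.07720721e+00,  3.72246008e-04]), 'force': array([-0.23694523, -0.25915543, -0.34337538]), 'wrist_torque': array([-0.01934778,  0.03478992, -0.04578382]), 'gripper_force': 49.99804526567459, 'opening': 0.02557979185825819}
```

View pics/s2.png

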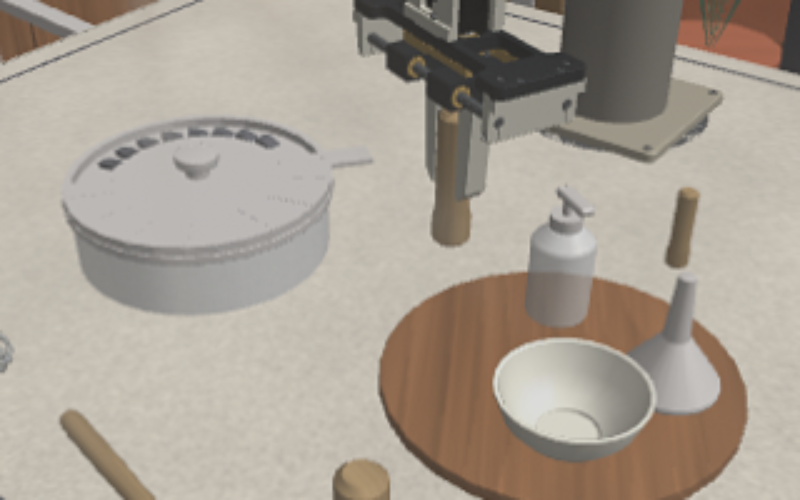

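Scene crop: pestle held upright in the fingers (foot at crop (450,240)), the bowl/funnel/bottle undisturbed. Transit to above the groove start, then turn the tool so its y lies along the groove.

Emit:
apply_moves --pt "0.19 -4.11 0" --pt "0.19 -4.11 0" --pt "0.19 -4.11 0" --pt "0.19 -4.11 0" --pt "0.19 -4.11 0" --pt "0.19 -4.11 0" --pt "0.19 -4.11 0" --pt "0.19 -4.11 0" --twist '[0,0,0,0,0,0,0,0]'

```text
t: 6.22
tool_pos: [0.4385, -0.1548, 0.2226]
orientation: [-0.63, -3.076, -0.001]
force: [-0.3, 1.3, 0.0]
opening: 0.0256
gripper_force: 50.0
```

Emit:
apply_moves --pt "0 0 0" --pt "0 0 0" --pt "0 0 0" --pt "0 0 0" --pt "0 0 0" --pt "0 0 0" --pt "0 0 0" --pt "0 0 0" --twist '[0.18,0.18,0.18,0.18,0.18,0.18,0.18,0.18]'

```text
t: 7.22
tool_pos: [0.4391, -0.1537, 0.2225]
orientation: [-2.507, -1.89, 0.001]
force: [-0.2, -0.8, -1.7]
opening: 0.0257
gripper_force: 50.0
```

Emit:
apply_moves --pt "0 0 0" --pt "0 0 0" --pt "0 0 0" --pt "0 0 0" --pt "0 0 0" --pt "0 0 0" --pt "0 0 0" --pt "0 0 0" --twist '[0.18,0.18,0.18,0.18,0.18,0.18,0.18,0.18]'

```text
t: 8.22
tool_pos: [0.4391, -0.1536, 0.2224]
orientation: [-3.132, 0.232, 0.003]
force: [-0.2, 0.0, -1.3]
opening: 0.0254
gripper_force: 50.0
```

Emit:
apply_moves --pt "0 0 0" --pt "0 0 0" --pt "0 0 0" --pt "0 0 0" --twist '[0.1,0.09,0,0]'

```text
t: 8.72
tool_pos: [0.4394, -0.1538, 0.2231]
orientation: [-3.099, 0.516, 0.001]
force: [-1.3, 0.0, -0.9]
opening: 0.0255
gripper_force: 50.0
```

```bash
python3 - <<'E'
from plant import robot
import pickle
from h import *
from scipy.spatial.transform import Rotation as Ro
c=robot.read_camera("wrist");s=robot.read_state();pickle.dump((c,s),open("w2.pkl","wb"))
x,y,a=.5389,-.1885,np.radians(-127.06)
an=np.radians(np.r_[-72,np.arange(-52.5,53,15)]);P=np.c_[x+.105*np.cos(a+an),y+.105*np.sin(a+an),np.full(9,.0745)]
P[0,2]=.07
im=c["frame"][:,:,::-1].copy()
for u in proj(c,np.vstack([P,[x,y,.104],[P[0,0],P[0,1],.15]])): cv2.drawMarker(im,tuple(int(round(v)) for v in u),(0,0,255),0,8); print(u.round(1))
cv2.imwrite("pics/w2.png",im)
print(s["t"],s["q"],s["tool_pos"],Ro.from_rotvec(s["orientation"]).as_matrix().round(4),s["force"],"target",P[0])
E
```

```text
[318.4 192.7]
[354.4 187.7]
[380.  175.2]
[402.3 156.3]
[419.6 131.8]
[430.8 103. ]
[434.8  71.6]
[430.7  39.6]
[418.5   9.3]
[318.7  75.1]
[318.4 216.7]
8.775 [-4.46865161e-01 -2.30713627e-01  1.87442374e+00  6.16989848e-06
  1.49862371e+00  1.45445405e+00] [ 0.43946254 -0.15381071  0.22321215] [[ 9.459e-01 -3.245e-01 -7.000e-04]
 [-3.245e-01 -9.459e-01  3.000e-04]
 [-7.000e-04 -1.000e-04 -1.000e+00]] [-0.02380207 -0.40841073 -0.54747721] target [ 0.4396564 -0.1542114  0.07     ]
```

View pics/w2.png

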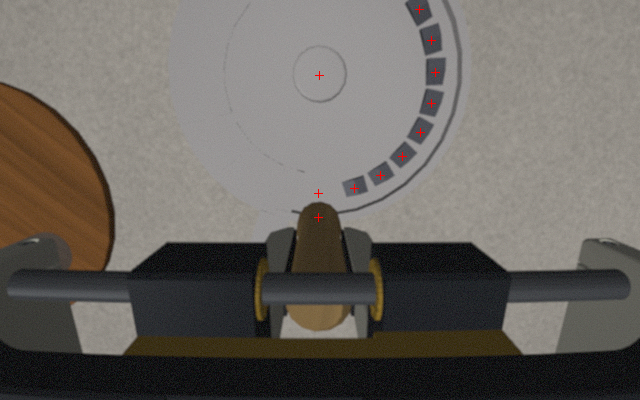

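Wrist view with the model overlaid: the predicted clip marks sit on all eight clips ((354,188) to (418,9)) and the knob (319,75). The fit is good, so I lower the foot into the groove.

Emit:
apply_moves --pt "0 0 1.5" --pt "0 0 1.5" --pt "0 0 1.5" --pt "0 0 1.5" --pt "0 0 1.0" --pt "0 0 0.7" --pt "0 0 0.3" --pt "0 0 0" --twist '[0,0,0,0,0,0,0,0]'

```text
t: 9.78
tool_pos: [0.4398, -0.154, 0.1438]
orientation: [3.098, -0.519, 0.0]
force: [0.1, 0.8, 0.3]
opening: 0.0253
gripper_force: 50.0
```

Emit:
apply_moves --pt "0 0 0.1" --pt "0 0 0.1" --pt "0 0 0.1" --pt "0 0 0" --twist '[0,0,0,0]'

```text
t: 10.28
tool_pos: [0.4396, -0.1539, 0.1406]
orientation: [-3.098, 0.519, 0.0]
force: [-0.1, -0.1, 0.3]
opening: 0.0255
gripper_force: 50.0
```

Emit:
apply_moves --pt "0 0 0.05" --pt "0 0 0.05" --pt "0 0 0.05" --pt "0 0 0" --twist '[0,0,0,0]'

```text
t: 10.78
tool_pos: [0.4399, -0.154, 0.1401]
orientation: [3.098, -0.519, 0.001]
force: [-4.1, 1.9, 9.0]
opening: 0.0251
gripper_force: 50.0
```

Emit:
apply_moves --pt "0 0 0.05" --pt "0 0 0.05" --pt "0 0 0" --twist '[0,0,0]'

```text
t: 11.15
tool_pos: [0.44, -0.1541, 0.1401]
orientation: [3.098, -0.519, 0.001]
force: [-7.4, 4.0, 16.8]
opening: 0.0256
gripper_force: 50.0
```

Emit:
apply_moves --pt "0.008 0.41 0.02" --pt "0.008 0.41 0.02" --pt "0.008 0.41 0" --pt "0.008 0.41 0" --pt "0.008 0.41 0" --pt "0.008 0.41 0" --twist '[-0.0393,-0.0393,-0.0393,-0.0393,-0.0393,-0.0393]' --squeeze 60

```text
t: 11.9
tool_pos: [0.4364, -0.1772, 0.1401]
orientation: [-3.137, 0.149, -0.007]
force: [0.4, 8.0, 14.1]
opening: 0.0256
gripper_force: 60.0
```

```bash
cat > p.py <<'E'
from plant import robot
from h import *
from scipy.spatial.transform import Rotation as Ro
s=robot.read_state();p=s["tool_pos"][:2]-[.5389,-.1885];R=Ro.from_rotvec(s["orientation"]).as_matrix()
th=np.degrees(np.arctan2(p[1],p[0]))+127.06;th=(th+180)%360-180
ty=np.degrees(np.arctan2(R[1,1],R[0,1]))+127.06-90
print("t",s["t"],"theta",th,"r",np.hypot(*p),"yaw-theta",(ty-th+180)%360-180,"z",s["tool_pos"][2],"F tool",R.T@s["force"],"tilt",R[:,2],"op",s["opening"],s["q"][5],"T",s["wrist_torque"])
E
python3 p.py
```

```text
t 11.9 theta -59.2062601402896 r 0.10309741251193827 yaw-theta 0.8421970902272733 z 0.14010528338669445 F tool [ -0.34391848  -8.04487011 -14.10983451] tilt [ 0.00452799  0.0010668  -0.99998918] op 0.02562668329615257 1.1676796540919683 T [ 1.88335263  0.04774796 -0.0209617 ]
```

Emit:
apply_moves --pt "-0.02 0.41 0.02" --pt "-0.01 0.41 0.02" --pt "-0.01 0.41 0" --pt "0 0.41 0" --pt "0 0.41 0" --pt "0.008 0.41 0" --pt "0.008 0.41 0" --pt "0.008 0.41 0" --twist '[-0.0393,-0.0393,-0.0393,-0.0393,-0.0393,-0.0393,-0.0393,-0.0393]'

```text
t: 12.9
tool_pos: [0.4374, -0.2098, 0.1401]
orientation: [-3.122, -0.344, -0.006]
force: [-1.5, 9.5, 17.7]
opening: 0.0252
gripper_force: 60.0
```

```bash
python3 p.py; python3 - <<'E'
from plant import robot
import cv2
c=robot.read_camera("wrist");cv2.imwrite("pics/w3.png",c["frame"][:,:,::-1])
E
```

```text
t 12.9 theta -41.06163068770607 r 0.10369381611770226 yaw-theta 0.7143084601644887 z 0.1400981110450946 F tool [  0.64223529  -9.60706553 -17.69200151] tilt [ 3.87936066e-03  9.03230916e-04 -9.99992067e-01] op 0.025226300113993207 0.7952348827973658 T [ 2.06509054  0.60532914 -0.0213977 ]
```

View pics/w3.png

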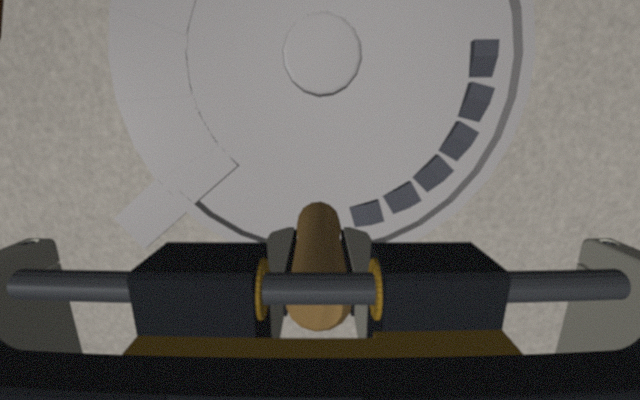

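Wrist view: six unpressed clips remain ahead (from (367,212)); the first ones under/behind the foot at (318,210) are down, TCP height unchanged. Continuing.

Emit:
apply_moves --pt "-0.01 0.41 0" --pt "0 0.41 0" --pt "0 0.41 0" --pt "0.008 0.41 0" --pt "0.008 0.41 0" --pt "0.008 0.41 0" --pt "0.008 0.41 0" --pt "0.008 0.41 0" --twist '[-0.0393,-0.0393,-0.0393,-0.0393,-0.0393,-0.0393,-0.0393,-0.0393]'

```text
t: 13.95
tool_pos: [0.4484, -0.2404, 0.1401]
orientation: [-3.03, -0.829, -0.004]
force: [-5.4, 9.6, 21.1]
opening: 0.0255
gripper_force: 60.0
```

```bash
python3 p.py
```

```text
t 13.95 theta -23.104160925482716 r 0.10431084383591407 yaw-theta 0.7649821028251722 z 0.14007103803702226 F tool [  0.26123486 -11.00473382 -21.1118876 ] tilt [ 2.25622787e-03  8.83720577e-04 -9.99997064e-01] op 0.025499449558812105 0.44190712690078904 T [2.08572958 1.41467101 0.00654178]
```

Emit:
apply_moves --pt "0.008 0.41 0" --pt "0.008 0.41 0" --pt "0.008 0.41 0" --pt "0.008 0.41 0" --pt "0.008 0.41 0" --pt "0.008 0.41 0" --pt "0.008 0.41 0" --pt "0.008 0.41 0" --twist '[-0.0393,-0.0393,-0.0393,-0.0393,-0.0393,-0.0393,-0.0393,-0.0393]'

```text
t: 14.95
tool_pos: [0.4687, -0.2661, 0.1401]
orientation: [2.863, 1.293, 0.002]
force: [-8.0, 7.2, 21.2]
opening: 0.025
gripper_force: 60.0
```

Emit:
apply_moves --pt "0.008 0.41 0" --pt "0.008 0.41 0" --pt "0.008 0.41 0" --pt "0.008 0.41 0" --pt "0.008 0.41 0" --pt "0.008 0.41 0" --pt "0.008 0.41 0" --pt "0.008 0.41 0" --twist '[-0.0393,-0.0393,-0.0393,-0.0393,-0.0393,-0.0393,-0.0393,-0.0393]'

```text
t: 15.95
tool_pos: [0.4957, -0.2842, 0.1401]
orientation: [2.625, 1.724, -0.001]
force: [-10.0, 5.5, 20.3]
opening: 0.0252
gripper_force: 60.0
```

```bash
python3 p.py
```

```text
t 15.95 theta 12.73819639053815 r 0.10500189648972251 yaw-theta 0.9277402133110968 z 0.14009380733863372 F tool [  1.08491784 -11.3919093  -20.2727581 ] tilt [ 1.89932055e-05 -9.67265911e-04 -9.99999532e-01] op 0.02519187466512593 -0.20134629387686714 T [ 0.91276713  2.35083398 -0.04045925]
```

Emit:
apply_moves --pt "0.008 0.41 0" --pt "0.008 0.41 0" --pt "0.008 0.41 0" --pt "0.008 0.41 0" --pt "0.008 0.41 0" --pt "0.008 0.41 0" --pt "0.008 0.41 0" --pt "0.008 0.41 0" --twist '[-0.0393,-0.0393,-0.0393,-0.0393,-0.0393,-0.0393,-0.0393,-0.0393]'

```text
t: 16.95
tool_pos: [0.5273, -0.2931, 0.1401]
orientation: [2.322, 2.113, -0.002]
force: [-9.1, 0.3, 17.6]
opening: 0.0254
gripper_force: 60.0
```

Emit:
apply_moves --pt "0.01 0.41 0" --pt "0.01 0.41 0" --pt "0.01 0.41 0" --pt "0.01 0.41 0" --pt "0.01 0.41 0" --pt "0.01 0.41 0" --pt "0.01 0.41 0" --pt "0.01 0.41 0" --twist '[-0.0393,-0.0393,-0.0393,-0.0393,-0.0393,-0.0393,-0.0393,-0.0393]'

```text
t: 17.95
tool_pos: [0.5604, -0.2914, 0.1402]
orientation: [1.962, 2.449, -0.002]
force: [-5.6, -2.3, 14.1]
opening: 0.0256
gripper_force: 60.0
```

```bash
python3 p.py
```

```text
t 17.95 theta 48.8564557570092 r 0.10508893791032134 yaw-theta 0.8082433945525906 z 0.14016460573532594 F tool [ -1.07741198  -5.98248754 -14.12705972] tilt [ 0.00172154 -0.00323506 -0.99999329] op 0.02564728955621451 -0.7791878505477318 T [-0.30916113  1.3511691  -0.04250608]
```

Emit:
apply_moves --pt "0.008 0.41 0.03" --pt "0.008 0.41 0.03" --pt "0.008 0.41 0" --pt "0.008 0.41 0" --pt "0.008 0.41 0" --pt "0.008 0.41 0" --pt "0.008 0.41 0" --pt "0.008 0.41 0" --twist '[-0.0393,-0.0393,-0.0393,-0.0393,-0.0393,-0.0393,-0.0393,-0.0393]'

```text
t: 18.95
tool_pos: [0.5912, -0.2798, 0.1401]
orientation: [1.554, 2.725, -0.003]
force: [-4.6, -3.3, 14.5]
opening: 0.025
gripper_force: 60.0
```

Emit:
apply_moves --pt "0.008 0.41 0" --pt "0.008 0.41 0" --pt "0 0 0" --pt "0 0 0" --twist '[-0.0393,-0.0393,0,0]'

```text
t: 19.45
tool_pos: [0.5985, -0.2751, 0.1402]
orientation: [1.447, 2.783, -0.003]
force: [-3.3, -2.5, 12.9]
opening: 0.0255
gripper_force: 60.0
```

```bash
python3 p.py; python3 - <<'E'
from plant import robot
import cv2,numpy as np
c=robot.read_camera("wrist");c2=robot.read_camera("top")
a=cv2.resize(c["frame"][:,:,::-1],(640,400));b=cv2.resize(c2["frame"][150:250,350:510,::-1],(320,200))
cv2.imwrite("pics/w4.png",np.vstack([a,np.hstack([b,b*0])]))
E
```

```text
t 19.45 theta 71.59051955091917 r 0.10515694154547017 yaw-theta 0.5289531359117063 z 0.14015652543134496 F tool [ -0.19962487  -4.11171919 -12.89147731] tilt [ 0.00398203 -0.00390085 -0.99998446] op 0.025522418640049584 -1.1194933550764594 T [-0.5729142   0.67250971  0.04209159]
```

View pics/w4.png

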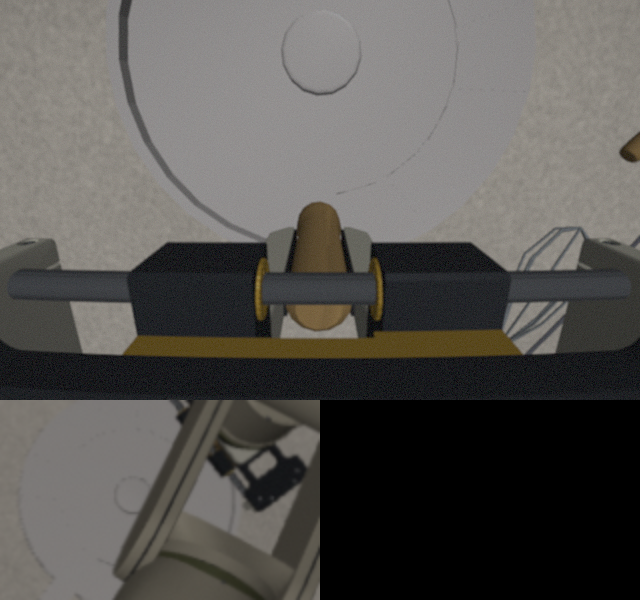

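Wrist view: no raised clip left in the groove; the foot is at (318,205) past the last clip at +71.6°. Lifting out.

Emit:
apply_moves --pt "0 0 -0.5" --pt "0 0 -1" --pt "0 0 -1.5" --pt "0 0 -1.5" --pt "0 0 -1.5" --pt "0 0 -1.5" --pt "0 0 -1" --pt "0 0 0" --twist '[0,0,0,0,0,0,0,0]'

```text
t: 20.55
tool_pos: [0.5977, -0.2736, 0.2231]
orientation: [1.448, 2.786, -0.0]
force: [-0.7, -0.6, -1.5]
opening: 0.0253
gripper_force: 60.0
```

```bash
python3 p.py; python3 - <<'E'
from plant import robot
from h import *
from scipy.spatial.transform import Rotation as Ro
c=robot.read_camera("wrist");s=robot.read_state()
cv2.imwrite("pics/w5.png",c["frame"][:,:,::-1])
print(s["tool_pos"],100*Ro.from_rotvec(s["orientation"]).as_matrix().T@(np.array([.583,.1415,s["tool_pos"][2]])-s["tool_pos"]))
E
```

```text
t 20.55 theta 71.68431340974962 r 0.10340210536055647 yaw-theta 0.4520824093990825 z 0.2230828141697252 F tool [-0.04542371 -0.89231097  1.54288171] tilt [ 0.00178002 -0.00102052 -0.9999979 ] op 0.025283195699210344 -1.1194542418805238 T [0.00296214 0.01005057 0.00594408]
[ 0.59724714 -0.27333496  0.22199469] [ 3.47680096e+01  2.26736780e+01 -1.12303590e-02]
```

View pics/w5.png

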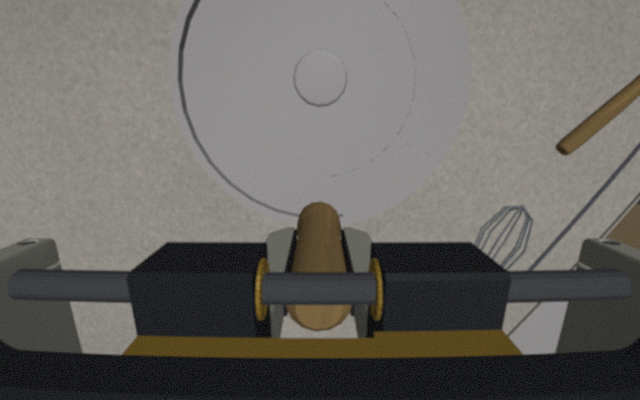

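Groove shows no dark raised clips; pestle straight in hand. Returning to the turntable.

Emit:
apply_moves --pt "3 1.96 0" --pt "3 1.96 0" --pt "3 1.96 0" --pt "3 1.96 0" --pt "3 1.96 0" --pt "3 1.96 0" --pt "3 1.96 0" --pt "3 1.96 0" --twist '[0,0,0,0,0,0,0,0]'

```text
t: 21.6
tool_pos: [0.5869, 0.0144, 0.2207]
orientation: [-1.448, -2.786, 0.001]
force: [0.2, -0.3, -1.0]
opening: 0.0254
gripper_force: 60.0
```

Emit:
apply_moves --pt "2.6 1.7 0" --pt "2.6 1.7 0" --pt "2.6 1.7 0" --pt "2.6 1.7 0" --pt "0.35 0.2 0" --pt "0 0 0" --pt "0 0 0" --twist '[0,0,0,0,0,0,0]'

```text
t: 22.48
tool_pos: [0.5831, 0.1404, 0.2215]
orientation: [-1.45, -2.787, 0.001]
force: [0.5, -0.2, -0.7]
opening: 0.0253
gripper_force: 60.0
```

Emit:
apply_moves --pt "0 0 2" --pt "0 0 2" --pt "0 0 2" --pt "0 0 2" --pt "0 0 2" --pt "0 0 1" --pt "0 0 0.5" --pt "0 0 0" --twist '[0,0,0,0,0,0,0,0]'

```text
t: 23.48
tool_pos: [0.5832, 0.1415, 0.1069]
orientation: [1.449, 2.787, 0.0]
force: [0.3, 0.3, -1.4]
opening: 0.0252
gripper_force: 60.0
```

Emit:
apply_moves --pt "0 0 0.1" --pt "0 0 0.1" --pt "0 0 0.05" --pt "0 0 0.05" --pt "0 0 0" --twist '[0,0,0,0,0]'

```text
t: 24.1
tool_pos: [0.5832, 0.1415, 0.1042]
orientation: [1.449, 2.787, 0.0]
force: [-1.6, -0.6, 3.3]
opening: 0.0253
gripper_force: 60.0
```

Light contact (3 N). Release gently and retreat straight up.

Emit:
apply_moves --pt "0 0 0" --pt "0 0 0" --pt "0 0 0" --pt "0 0 0" --pt "0 0 0" --pt "0 0 0" --twist '[0,0,0,0,0,0]' --gripper 6 --squeeze 10

```text
t: 24.85
tool_pos: [0.5831, 0.1414, 0.1037]
orientation: [1.449, 2.788, 0.0]
force: [0.3, -1.7, -0.3]
opening: 0.0601
gripper_force: 0.0
```

Emit:
apply_moves --pt "0 0 -0.5" --pt "0 0 -2" --pt "0 0 -2" --pt "0 0 -2" --pt "0 0 -2" --pt "0 0 -2" --pt "0 0 -2" --pt "0 0 -1" --twist '[0,0,0,0,0,0,0,0]'

```text
t: 25.85
tool_pos: [0.5836, 0.1416, 0.2407]
orientation: [1.448, 2.786, 0.002]
force: [-0.3, -0.0, -0.6]
opening: 0.0598
gripper_force: 0.0
```

Emit:
apply_moves --pt "-3 0 0" --pt "-3 0 0" --pt "-3 0 0" --pt "-3 0 0" --pt "-3 0 0" --pt "-3 0 0" --pt "0 0 0" --pt "0 0 0" --twist '[0,0,0,0,0,0,0,0]'

```text
t: 26.85
tool_pos: [0.6861, -0.0054, 0.2382]
orientation: [-1.448, -2.786, 0.0]
force: [-0.0, -0.5, 0.2]
opening: 0.0602
gripper_force: 0.0
```

```bash
python3 - <<'E'
from plant import robot
from h import *
s=robot.read_camera("scene");t=robot.read_camera("top")
b=cv2.resize(t["frame"][135:270,185:485,::-1],(800,360))
a=cv2.resize(s["frame"][135:305,190:490,::-1],(423,240))
cv2.imwrite("pics/fin.png",np.vstack([b,np.hstack([a,np.zeros((240,377,3),np.uint8)])]))
st=robot.read_state();print(st["tool_pos"],st["t"])
E
```

```text
[ 0.68603435 -0.00490877  0.23866221] 26.95
```

View pics/fin.png

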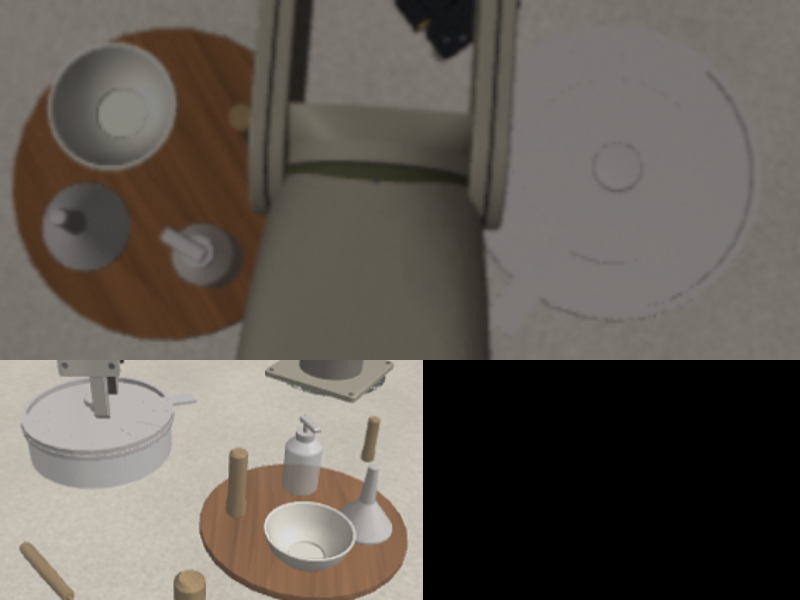

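The final view shows no dark clips raised in the groove. The pestle stands upright on the turntable (crop (237,485)), the bowl, funnel and bottle are in place, and the arm is clear.

```bash
python3 -c "
from plant import robot
print(robot.close_job())"
```

```text
the job is handed in; nothing more can be done
None
```

The job is handed in: the pestle made one pass along the groove and no raised clips show in the camera views. It stands upright on the turntable again, with the bowl, funnel and bottle in place, but the hand-in call returned no verdict.

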